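# Clamp the jar in the kitchen board's jaws

### The job

Get the jar ready for unscrewing its lid: first swing the counterweighted hold-down of the clamping board up past its balance point and let go, so that it rests open by itself. Then slide the board's caliper jaw gently against the jar until the jar is snug between both jaws, with the jaws left square, not forced askew, and let go. Keep the jar standing and leave the other things on the counter where they are.

Things in the scene. Friction and masses are not known exactly. Their poses are not given: they have to be found in the camera images.
- board: Dark wooden kitchen board, 250 mm (its x) by 360 mm (its y), top 20 mm above the counter, fixed to the counter. Origin: centre of its underside; z up. Its y axis is the direction in which the sliding jaw closes. A steel beam 22 mm wide, its top 38 mm above the counter, runs along y at board x = -85 mm and carries the sliding jaw, like a caliper lying flat. The hold-down hinges on a pair of steel cheeks 164 mm high (origin of the hinge: point holddown_pivot), at the +y end.
- fixed_jaw: Steel fixed jaw with a rubber face at the +y side of the clamp: a wall 125 mm long along board x (from x = -62 to +62 mm), from 22 to 65 mm above the counter. Fixed to the board; its origin coincides with the board's, its face is at board y = +75 mm and looks towards -y.
- fixed_face (a point): Point on the rubber face of the fixed jaw, at board x = 0, y = +75 mm, 43 mm above the counter.
- sliding_jaw: Sliding caliper jaw: wall 15 mm thick that runs along board x, from 22 to 65 mm above the counter, with a rubber face that looks to +y, towards the fixed jaw; it reaches from the beam to board x = +60 mm. It stands out to one side of a carriage 46 x 40 mm (top 50 mm above the counter) on the beam. Origin: on the carriage's pivot line on the beam, 32 mm above the counter, directly below the knob; 30 mm behind the face along y. Its axes are the board's when the jaw is square.
- jaw_knob (a point): Upright round steel knob on the carriage, the thing to push or pinch for sliding the jaw: 22 mm diameter, from 50 to 100 mm above the counter; this point is on its axis, 82 mm above the counter, 30 mm behind the jaw's face (along board y).
- jaw_face (a point): Point on the sliding jaw's rubber face at board x = 0 (85 mm from the beam's axis), 43 mm above the counter.
- jaw_slide (a joint): Travel of the sliding jaw towards the fixed jaw, m. 0 = fully open, face to face 150 mm; the opening between the faces is 0.150 minus this value, so it is about 0.084 when the jaws just touch the jar on both sides. It takes about 4 N to slide and stays where it is left.
- jaw_tilt (a joint): Tilt of the sliding jaw about its upright pivot line on the beam, rad; 0 = square. The guide has springy play (12 N m/rad): pushing the jaw on after it bears on the jar turns it by about 0.07 rad for every 10 N on the jar, about 1 mm of carriage travel for every 1.7 N. It springs back when the load goes.
- holddown (a joint): Angle of the hold-down, rad. 0 = lowered, level over the jar; it grows as the free end goes up. Below about 0.65 it falls back shut, above that its counterweight carries it on to its stop at 1.31, where it rests open.
- holddown_grip (a point): Where to take the hold-down: middle of the free part of a round steel handle bar, 16 mm in diameter, that stands out sideways (along board +x) from the free end of the hold-down. The bar reaches from 8 to 67 mm from the hold-down's centre line and this point is at 45 mm; it is 170 mm from the hinge axis, and 145 mm above the counter when lowered. Lifting it takes about 1 N.
- holddown_pivot (a point): Middle of the hinge axis of the hold-down, 145 mm above the counter. The axis is parallel to board x; lowered, the hold-down (an aluminium bar 16 mm wide, 12 mm thick) reaches from here towards board -y; it opens upward and over to +y. A heavy cylinder 44 mm in diameter just above the axis is its counterweight.
- jar: Glass jar with a steel lid and paper label, 66 mm in diameter, 85 mm high, about 0.35 kg, loose, standing on the board between the jaws, 8 to 30 mm away from the fixed jaw. Origin: centre of its underside, z up.
- bottle: Green bottle, 74 mm diameter, 260 mm high, standing on the counter; bystander. Origin: centre of its underside.
- bowl: Steel bowl, 150 mm wide, 60 mm high, on the counter; bystander. Origin: centre of its underside.
- mill: Turned wooden pepper mill, 52 mm wide, 138 mm high; bystander. Origin: centre of its underside.

How it is judged (in metres and radians):
On the way, in this order (a step that is already met when the one before it is completed fails the run):
1. the hold-down rests open by itself, not held (value of joint holddown above 1.2 rad and contact force between the fingers and anything else below 0.1 N), for 0.3 s.
2. the sliding jaw bears on the jar and presses it against the fixed jaw (contact force between each of sliding_jaw, fixed_jaw and jar above 0.3 N), for 0.2 s.
At the end, for the whole second after the job is handed in: The hold-down rests open (above 1.2 rad); the jar stands upright on the board (within 0.06 rad, at most 4 mm off it), at rest, touched by both jaws with more than 0.3 N; the sliding jaw is square within 0.06 rad (all of step 2 and value of joint holddown above 1.2 rad and value of joint jaw_tilt between -0.06 and 0.06 rad and angle between jar's own z axis and vertical below 0.06 rad and linear speed of jar below 0.02 m/s and z of jar in the frame of board below 0.024 m).
It fails at once if the sliding jaw is forced askew by more than 0.12 rad (value of joint jaw_tilt above 0.12 rad or value of joint jaw_tilt below -0.12 rad).
It fails at once if the jar is squeezed with more than 40 N (contact force between sliding_jaw and jar above 40 N).
It fails at once if the jar is tipped by more than 0.3 rad (angle between jar's own z axis and vertical above 0.3 rad).
It fails at once if a bystander is moved by more than 30 mm (distance of any of bottle, bowl, mill from where it was at the start of the episode above 0.03 m).
It also fails if it takes over 58 s, if anything falls off the work surface, if the arm or the gripper's body presses on something with over 40 N, if the wrist force passes 120 N, or if a joint passes its speed limit or range.

### The arm

A 7-joint arm with a two-finger parallel gripper is mounted at the origin on the work surface. World frame = base frame: x ahead of the robot, y to its left, z up, the work surface at z = 0. Lengths are in mm, angles in rad, forces in N, time in s.
With the tool pointing down it reaches from about 400 to 850 mm from the base axis. Payload 6.9 kg.
Tool frame: the origin (TCP) lies midway between the tips of the shut fingers; the grasp point (between the pads) lies 19 mm behind it; z points along the fingers, y is the direction in which the jaws open and shut (so a half turn about z gives the same grasp; the last joint's range is limited). The gripper opens to 85 mm and grips with 20 to 120 N. Pads are 22 mm wide; open, the fingers measure 114 mm over their backs; the gripper's body (76 mm by 85 mm) begins 54 mm behind the grasp point. The pads swing forward as they close: fully open they stand 13 mm farther back than shut.
Start: joints at [-1.012, 0.507, -0.238, 1.5, 0.126, 1.149, -0.155], TCP at [274.006, 561.722, 231.275] pointing down, gripper open.
Joint ranges: [-3.08, 3.08], [-0.24, 2.05], [-1.43, 1.35], [0, 2.5], [-1.52, 4.66], [0.17, 1.96], [-2.89, 2.89]. Speed limits (rad/s): [2.39, 2.39, 3.14, 3.14, 3.14, 3.14, 3.14].

### API

Orientations are given as a unit quaternion [x, y, z, w].
In Python, from bench import arm, imaging, models gives the robot as it stands.
- The arm moves only by the tool servo_tool, never from a script. Its argument "motion" is a list of rows, each an object with "translation": the shift along the tool's x, y, z in m, a list of three; "rot": the turn, a rotation vector about the tool's x, y, z in rad, a list of three; "hand": the gripper command: -1 is shut, 1 is fully open, values between are in proportion. A call has 1 to 8 rows; each row shifts and turns the commanded pose from where the row before left it, along the tool's axes as they then stand; what a row does not reach is not made up. A row lasts 1/10 s, in which the tool goes at most 50 mm and 8.59 degrees, less where a joint would pass 70% of its speed; a pose out of reach is approached as far as the arm can. A call with a gripper value outside its range is refused whole. The fingers move at their own pace and stop on an object; "grip_force" is the grip in N (left out, the last holds). Time passes only in rows, so rows that do not move let the fingers close. It gives the time, the measured TCP pose, the force and the opening at its end, in the units of the state.
- arm.read_state(): the state, without advancing time (a new reading comes with each control period).
- imaging.read_camera(name): name is "side" or "top" or "wrist"; returns the picture (420x560x3 uint8, red, green, blue); there is no depth.
- imaging.get_calibration(name): a dict with "mtx" (3x3 intrinsics, pixels), "dist" ([k1, k2, p1, p2, k3] as OpenCV has them; the pictures are not rectified), "camera_from_world" (4x4, takes a point from world to camera coordinates). Camera axes: x right, y down, z forward; pixel columns grow to the right and rows downward; lengths in mm; the calibration is good to about 2 mm. A picture is of the moment at which its call begins: read the wrist's pose just before it. get_calibration takes no time and is no camera call; for the wrist camera it gives the pose at the moment of the call.
- arm.hand_in(): hands the job in, once; it reports no verdict.
Trained networks look in the newest picture that a camera, given by its name, has taken for a name from the list of things; names that differ only in an ending like _2 or _b are one class to them, and where a whole thing is asked for, a point or a joint stands for the part that bears it (a point fixed in the world has none). Each returns a list of dicts, best first, with "score" (0 to 1); they miss things now and then, are a little off and sometimes report something else, mostly with a low value. They report only what shows in the picture. A call takes as long as a camera call.
- models.search_frame(camera, name): "xy" ([column, row] in pixels, amid what is visible of it).
- models.mark_of(camera, name): "xy" ([column, row] in pixels: a listed point, or the origin of a listed thing).
The state is a dict: "time": time; "joint_pos": joint angles; "dq": joint speeds; "tau": joint torques, N m; "position": TCP position; "ee_rot": TCP orientation; "force": force on the tool from outside, world axes, zero at the start; "torque": the same for the moment, N m; "finger_gap": opening from 0.0 (shut) to 1.0 (fully open).
Only numpy, scipy, OpenCV 4.12 (cv2) and the standard library are available. Lean on these libraries where they do the work, as an engineer would, in place of code of your own. Each camera call takes 0.05 s, during which the arm holds its last target.

## Working session

There is one attempt and no reset: what is moved stays moved. The work goes in short steps, Python scripts to look and compute and a tool call to move; the robot and the scene stay as the last step left them, time stands still between calls to the robot, and variables do not carry over. Pictures are saved under pics/ and viewed, and the job is handed in when it is done.

Besides the shell and the picture viewer there is one more tool, called as name([rows], argument=value, ...), one row to a line, values as JSON. servo_tool: Moves the arm, as the interface text tells. Its arguments: {"type":"object","properties":{"motion":{"type":"array","items":{"type":"object","properties":{"translation":{"type":"array","items":{"type":"number"}},"rot":{"type":"array","items":{"type":"number"}},"hand":{"type":"number"}}}},"grip_force":{"type":"number"}},"required":["motion"]}

```bash
mkdir -p pics; ls; cat > h.py <<'E'
import numpy as np, cv2
from bench import arm, imaging, models
from scipy.spatial.transform import Rotation as R
def snap(cam,fn):
    im=imaging.read_camera(cam); cv2.imwrite('pics/'+fn,cv2.cvtColor(im,cv2.COLOR_RGB2BGR)); return im
def ray(cam,xy,c=None):
    c=c or imaging.get_calibration(cam)
    p=cv2.undistortPoints(np.array([[xy]],float),np.array(c['mtx'],float),np.array(c['dist'],float))[0,0]
    T=np.array(c['camera_from_world'],float); Rm=T[:3,:3]; o=-Rm.T@T[:3,3]
    d=Rm.T@np.array([p[0],p[1],1]); return o,d/np.linalg.norm(d)
def atz(cam,xy,z,c=None):
    o,d=ray(cam,xy,c); return o+d*(z-o[2])/d[2]
def tri(rays):
    A=np.zeros((3,3));b=np.zeros(3)
    for o,d in rays:
        P=np.eye(3)-np.outer(d,d);A+=P;b+=P@o
    x=np.linalg.solve(A,b); return x,[np.linalg.norm((np.eye(3)-np.outer(d,d))@(x-o)) for o,d in rays]
def proj(cam,pts,c=None):
    c=c or imaging.get_calibration(cam); T=np.array(c['camera_from_world'],float)
    return cv2.projectPoints(np.array(pts,float).reshape(-1,3),cv2.Rodrigues(T[:3,:3])[0],T[:3,3],np.array(c['mtx'],float),np.array(c['dist'],float))[0][:,0]
E
python3 - <<'E'
from h import *
np.set_printoptions(precision=1,suppress=True)
s=arm.read_state();print(s['position'],s['ee_rot'],s['force'],s['time'])
H={'fixed_face':43,'jaw_knob':82,'jaw_face':43,'holddown_grip':145,'holddown_pivot':145,'jar':20,'board':0,'bottle':0,'bowl':0,'mill':0}
for cam in ['side','top','wrist']:
    snap(cam,cam+'0.png')
    if cam=='wrist':continue
    for n,z in H.items():
        r=models.mark_of(cam,n)[:2]
        print(cam,n,[(np.round(q['score'],2),np.round(q['xy']),atz(cam,q['xy'],z)) for q in r])
E
```

```text
pics
[273.8 561.3 230.4] [ 0.2  1.  -0.  -0. ] [ 0.9 -0.3  0.7] 0.0
side fixed_face [(np.float64(0.9), array([293., 188.]), array([627.2, 158.1,  43. ])), (np.float64(0.65), array([316., 368.]), array([ 462.5, -547.3,   43. ]))]
side jaw_knob [(np.float64(0.75), array([268., 209.]), array([499. ,  37.6,  82. ]))]
side jaw_face [(np.float64(0.68), array([294., 212.]), array([590.9,  34.9,  43. ]))]
side holddown_grip [(np.float64(0.71), array([306., 189.]), array([630.4,  27.2, 145. ]))]
side holddown_pivot [(np.float64(0.61), array([289., 160.]), array([624.4, 200.1, 145. ]))]
side jar [(np.float64(0.78), array([291., 205.]), array([599.9,  98.2,  20. ]))]
side board [(np.float64(0.86), array([290., 209.]), array([595.1, 101.2,   0. ]))]
side bottle [(np.float64(0.69), array([313., 367.]), array([ 464.5, -518.6,    0. ])), (np.float64(0.23), array([358., 318.]), array([ 643.8, -410.6,   -0. ]))]
side bowl [(np.float64(0.69), array([358., 321.]), array([ 639.5, -420.6,    0. ]))]
side mill [(np.float64(0.62), array([274., 139.]), array([664. , 535.2,   0. ]))]
top fixed_face [(np.floa
[... 196 characters left out ...]
7.]), array([585. ,  32.6,  43. ]))]
top holddown_grip [(np.float64(0.88), array([267., 182.]), array([621.8,  27.1, 145. ]))]
top holddown_pivot [(np.float64(0.95), array([204., 176.]), array([640.6, 213. , 145. ]))]
top jar [(np.float64(0.62), array([241., 194.]), array([597.2, 111.4,  20. ])), (np.float64(0.4), array([268., 229.]), array([486.6,  26.6,  20. ]))]
top board [(np.float64(0.66), array([250., 196.]), array([593.9,  85.7,   0. ]))]
top bottle [(np.float64(0.86), array([440., 230.]), array([ 477.3, -534.8,    0. ]))]
top bowl [(np.float64(0.92), array([405., 178.]), array([ 649.6, -422.8,    0. ]))]
top mill [(np.float64(0.83), array([115., 182.]), array([643.1, 526.9,   0. ]))]
```

View pics/side0.png

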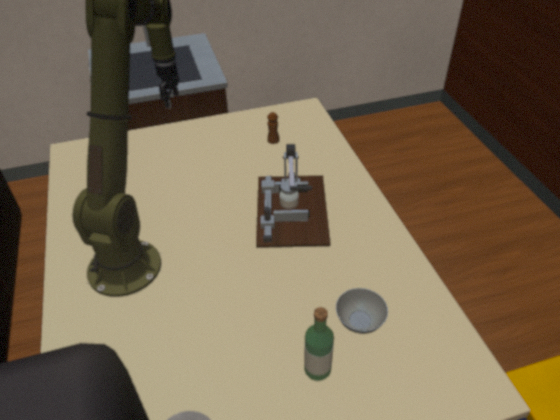

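View pics/top0.png

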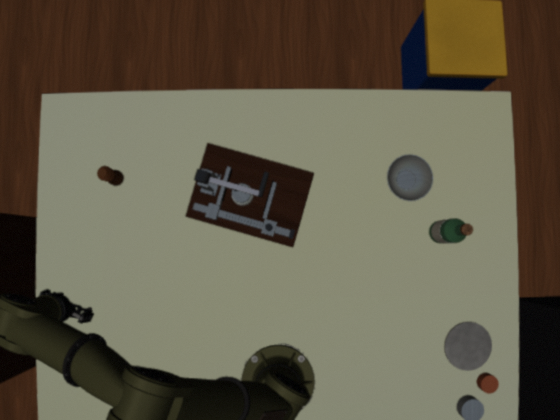

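View pics/wrist0.png

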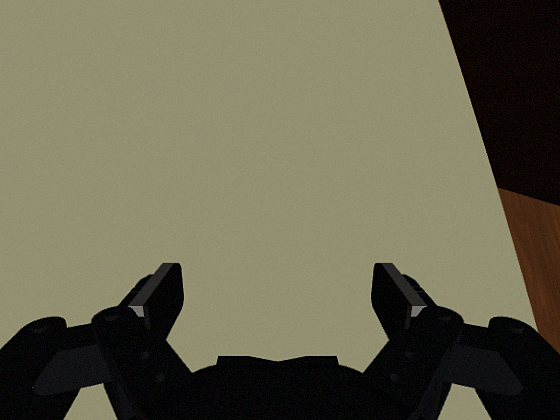

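The top camera shows the board at about (250,196), rotated roughly -14°. The knob is at (267,228), the grip at (267,182) and the pivot at (204,176). The side view agrees with this. Next I work out where to put the wrist camera for a closer look.

```bash
python3 - <<'E'
from h import *
np.set_printoptions(precision=2,suppress=True)
s=arm.read_state();Rt=R.from_quat(s['ee_rot']).as_matrix();print(Rt)
c=imaging.get_calibration('wrist');T=np.array(c['camera_from_world'],float);Rm=T[:3,:3];o=-Rm.T@T[:3,3]
print('cam in tool',Rt.T@(o-np.array(s['position'])),'axes',(Rm@Rt).T, c['mtx'])
# coarse board fit from top+side
bp={'fixed_face':(0,75,43),'board':(0,0,0)}
g=np.array([626,28]);p=np.array([632,206]);d=p-g;print(np.degrees(np.arctan2(-d[0],d[1])))
E
```

```text
[[-0.9   0.44 -0.  ]
 [ 0.44  0.9  -0.  ]
 [-0.   -0.   -1.  ]]
cam in tool [  68.57    1.01 -142.85] axes [[ 0.   -0.96 -0.27]
 [ 1.    0.    0.  ]
 [-0.   -0.27  0.96]] [[319.85   0.   277.02]
 [  0.   319.85 212.47]
 [  0.     0.     1.  ]]
-1.9305874411669917
```

servo_tool([
  {"translation":[-0.042,-0.023,-0.006],"hand":1},
  {"translation":[-0.042,-0.023,-0.006],"hand":1},
  {"translation":[-0.042,-0.023,-0.006],"hand":1},
  {"translation":[-0.042,-0.023,-0.006],"hand":1},
  {"translation":[-0.042,-0.023,-0.006],"hand":1},
  {"translation":[-0.042,-0.023,-0.006],"hand":1},
  {"translation":[-0.042,-0.023,-0.006],"hand":1},
  {"translation":[-0.042,-0.023,-0.006],"rot":[0,0,-0.14],"hand":1},
])

```text
$.motion[0]: bad value
```

```bash
cat > st.py <<'E'
from h import *
import sys
np.set_printoptions(precision=2,suppress=True)
def st(t=None):
    s=arm.read_state();Rt=R.from_quat(s['ee_rot']).as_matrix();p=np.array(s['position'])
    print('t',s['time'],p,'ydir',Rt[:,1],'z',Rt[:,2],'F',np.array(s['force']),'gap',s['finger_gap'])
    if t is not None: print('to target, tool axes',Rt.T@(np.array(t)-p))
    return s,Rt,p
if __name__=='__main__': st([float(a) for a in sys.argv[1:4]] if len(sys.argv)>3 else None)
E
python3 st.py 613 88 300
```

```text
t 1.15 [274.02 561.72 231.27] ydir [ 0.44  0.9  -0.  ] z [-0. -0. -1.] F [-0.46  0.78 -0.21] gap 0.9955661070545359
to target, tool axes [-512.35 -277.16  -68.71]
```

servo_tool([
  {"translation":[-0.042,-0.023,-0.006],"rot":[0,0,0],"hand":1},
  {"translation":[-0.042,-0.023,-0.006],"rot":[0,0,0],"hand":1},
  {"translation":[-0.042,-0.023,-0.006],"rot":[0,0,0],"hand":1},
  {"translation":[-0.042,-0.023,-0.006],"rot":[0,0,0],"hand":1},
  {"translation":[-0.042,-0.023,-0.006],"rot":[0,0,0],"hand":1},
  {"translation":[-0.042,-0.023,-0.006],"rot":[0,0,0],"hand":1},
  {"translation":[-0.042,-0.023,-0.006],"rot":[0,0,0],"hand":1},
  {"translation":[-0.042,-0.023,-0.006],"rot":[0,0,-0.14],"hand":1},
])

```text
time: 1.95
position: [496.1, 247.5, 279.8]
ee_rot: [0.156, 0.988, 0.0, 0.0]
force: [1.3, -0.2, -0.9]
finger_gap: 1.004
```

```bash
python3 st.py 613 88 300
```

```text
t 1.95 [496.09 247.52 279.81] ydir [0.31 0.95 0.  ] z [ 0.  0. -1.] F [ 1.26 -0.24 -0.88] gap 1.0037782800397825
to target, tool axes [-160.37 -115.74  -20.15]
```

servo_tool([
  {"translation":[-0.04,-0.029,-0.005],"rot":[0,0,-0.03],"hand":1},
  {"translation":[-0.04,-0.029,-0.005],"rot":[0,0,0],"hand":1},
  {"translation":[-0.04,-0.029,-0.005],"rot":[0,0,0],"hand":1},
  {"translation":[-0.04,-0.029,-0.005],"rot":[0,0,0],"hand":1},
  {"translation":[0,0,0],"rot":[0,0,0],"hand":1},
])

```text
time: 2.45
position: [618.8, 83.3, 299.0]
ee_rot: [0.147, 0.989, -0.002, 0.001]
force: [-1.2, -0.1, 0.5]
finger_gap: 1.001
```

```bash
python3 - <<'E'
from h import *; from st import st
st()
c=imaging.get_calibration('wrist'); im=snap('wrist','w1.png')
import json;json.dump({k:np.array(c[k]).tolist() for k in ['mtx','dist','camera_from_world']},open('w1.json','w'))
for n,z in {'fixed_face':43,'jaw_knob':82,'jaw_face':43,'holddown_grip':145,'holddown_pivot':145,'jar':20,'board':0}.items():
    print(n,[(round(q['score'],2),np.round(q['xy'],1),atz('wrist',q['xy'],z,c)) for q in models.mark_of('wrist',n)[:2]])
E
```

```text
t 2.45 [618.8   83.29 298.99] ydir [ 0.29  0.96 -0.  ] z [ 0. -0. -1.] F [-1.17 -0.08  0.54] gap 1.0010227345159444
fixed_face [(0.86, array([337.3, 159.9]), array([618.24, 161.64,  43.  ])), (0.69, array([230. , 165.4]), array([586.14,  32.06,  43.  ]))]
jaw_knob [(0.56, array([187.7,  83.2]), array([487.53,  24.66,  82.  ]))]
jaw_face [(0.77, array([232. , 163.8]), array([584.99,  35.1 ,  43.  ]))]
holddown_grip [(0.74, array([237.4, 222.2]), array([632.06,  39.46, 145.  ]))]
holddown_pivot [(0.64, array([414.3, 170.3]), array([631.71, 213.9 , 145.  ]))]
jar [(0.92, array([290.2, 152.9]), array([595.44, 108.33,  20.  ]))]
board []
```

View pics/w1.png

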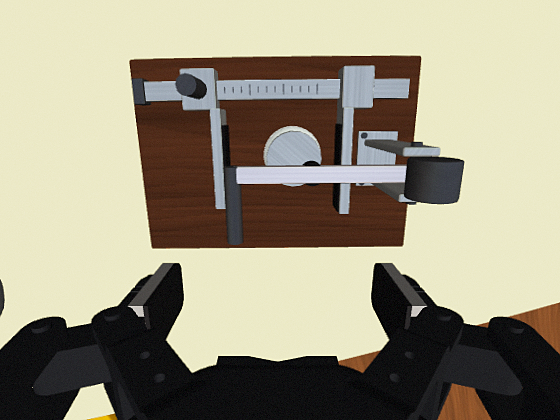

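Wrist view: the board corners are at (131,60), (421,56), (403,247) and (152,248). The knob is at (190,85), the handle bar runs along column 235 over rows 168–243, the jar lid is at (292,150) and the counterweight at (434,180). I fit the board pose from the corners and marks.

```bash
python3 - <<'E'
from h import *; import json
from scipy.optimize import least_squares
np.set_printoptions(precision=1,suppress=True)
c=json.load(open('w1.json'))
P=[(-125,-180,20),(-125,180,20),(125,180,20),(125,-180,20),(0,75,43)]
px=np.array([(131,60),(421,56),(403,247),(152,248),(337,160)],float)
def w(q,p):
    a=q[2];p=np.array(p,float);return np.stack([q[0]+np.cos(a)*p[:,0]-np.sin(a)*p[:,1],q[1]+np.sin(a)*p[:,0]+np.cos(a)*p[:,1],p[:,2]],1)
f=lambda q:(proj('wrist',w(q,P),c)-px).ravel()
r=least_squares(f,[594,93,-.28]);q=r.x;print(q[:2],np.degrees(q[2]),r.fun.reshape(-1,2))
np.save('board.npy',q)
def inb(p):
    d=p[:2]-q[:2];a=q[2];return np.array([np.cos(a)*d[0]+np.sin(a)*d[1],-np.sin(a)*d[0]+np.cos(a)*d[1],p[2]])
for n,xy,z in [('knob',(187.7,83.2),82),('jawface',(232,163.8),43),('grip',(237.4,222.2),145),('bar start',(235,168),151),('bar end',(235,243),145),('pivot',(414.3,170.3),145),('jar',(290.2,152.9),20),('jarlid',(292,156),105)]:
    p=atz('wrist',xy,z,c);print(n,p,inb(p))
print('bx',np.cos(q[2]),np.sin(q[2]))
E
```

```text
[598.5  88.7] -16.31449249539913 [[-2.5 -1. ]
 [ 2.2 -0.4]
 [ 1.1  0.2]
 [-0.7  1.2]
 [-0.2  1.1]]
knob [487.5  24.7  82. ] [-88.5 -92.7  82. ]
jawface [585.   35.1  43. ] [  2.1 -55.3  43. ]
grip [632.1  39.5 145. ] [ 46.1 -37.9 145. ]
bar start [580.8  55.4 151. ] [ -7.6 -37.  151. ]
bar end [651.9  30.2 145. ] [ 67.7 -41.2 145. ]
pivot [631.7 213.9 145. ] [ -3.3 129.5 145. ]
jar [595.4 108.3  20. ] [-8.4 17.9 20. ]
jarlid [590.6 108.5 105. ] [-13.2  16.8 105. ]
bx 0.9597342689402346 -0.28090947478102873
```

```bash
python3 st.py 633.4 36.8 126
```

```text
t 2.85 [614.57  93.47 299.47] ydir [0.28 0.96 0.  ] z [ 0.  0. -1.] F [-0.42 -0.11  0.91] gap 1.000227792084809
to target, tool axes [-33.87 -49.25 173.45]
```

```bash
cat >> h.py <<'E'
_q=lambda: np.load('board.npy')
def inb(p):
    q=_q();d=np.array(p)[:2]-q[:2];a=q[2];return np.array([np.cos(a)*d[0]+np.sin(a)*d[1],-np.sin(a)*d[0]+np.cos(a)*d[1],p[2]])
def tow(p):
    q=_q();a=q[2];return np.array([q[0]+np.cos(a)*p[0]-np.sin(a)*p[1],q[1]+np.sin(a)*p[0]+np.cos(a)*p[1],p[2]])
E
python3 - <<'E'
from h import *; from st import st
st()
c=imaging.get_calibration('wrist'); im=snap('wrist','w2.png')
B=[(-125,-180,20),(-125,180,20),(125,180,20),(125,-180,20),(-85,-91,100),(48,-40,145),(67,-40,145),(0,75,65),(0,130,145)]
for p,u in zip(B,proj('wrist',[tow(b) for b in B],c)):
    cv2.circle(im,(int(u[0]),int(u[1])),2,(255,0,0),-1)
cv2.imwrite('pics/w2o.png',im[:,:,::-1])
for n,z in {'fixed_face':43,'jaw_knob':82,'jaw_face':43,'holddown_grip':145,'holddown_pivot':145,'jar':20}.items():
    print(n,[(round(q['score'],2),np.round(q['xy'],1),inb(atz('wrist',q['xy'],z,c))) for q in models.mark_of('wrist',n)[:1]])
E
```

```text
t 2.85 [614.57  93.47 299.47] ydir [0.28 0.96 0.  ] z [ 0.  0. -1.] F [-0.42 -0.11  0.91] gap 1.000227792084809
fixed_face [(0.62, array([328. , 171.8]), array([ 4.7 , 74.15, 43.  ]))]
jaw_knob [(0.93, array([177.7,  88.5]), array([-89.68, -95.74,  82.  ]))]
jaw_face [(0.59, array([220.2, 169.3]), array([  1.99, -60.89,  43.  ]))]
holddown_grip [(0.76, array([227.2, 228.4]), array([ 45.6 , -38.52, 145.  ]))]
holddown_pivot [(0.96, array([400.4, 183.4]), array([  0.26, 126.98, 145.  ]))]
jar []
```

View pics/w2o.png

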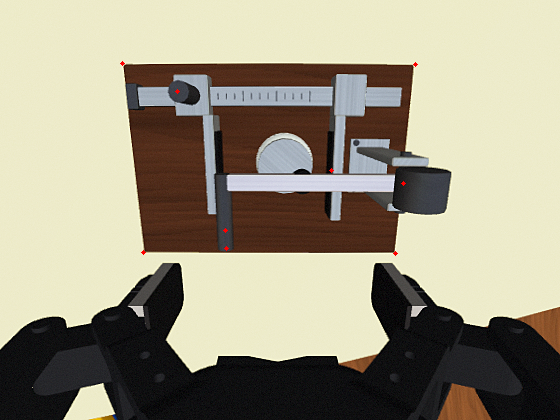

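The overlay fits to within a couple of pixels. Now I straddle the handle bar.

servo_tool([
  {"translation":[-0.017,-0.025,0.02],"rot":[0,0,0],"hand":1},
  {"translation":[-0.017,-0.024,0.02],"rot":[0,0,0],"hand":1},
  {"translation":[0,0,0.035],"rot":[0,0,0],"hand":1},
  {"translation":[0,0,0.035],"rot":[0,0,0],"hand":1},
  {"translation":[0,0,0.035],"rot":[0,0,0],"hand":1},
  {"translation":[0,0,0.028],"rot":[0,0,0],"hand":1},
  {"translation":[0,0,0],"rot":[0,0,0],"hand":1},
  {"translation":[0,0,0],"rot":[0,0,0],"hand":1},
], grip_force=20)

```text
time: 4.0
position: [634.2, 35.5, 126.7]
ee_rot: [0.142, 0.99, -0.0, -0.0]
force: [0.7, 1.2, 0.6]
finger_gap: 1.003
```

```bash
python3 - <<'E'
from h import *; from st import st
st([633.4,36.8,126]); snap('wrist','w3.png')
E
```

```text
t 4.0 [634.25  35.52 126.7 ] ydir [ 0.28  0.96 -0.  ] z [-0.  0. -1.] F [0.69 1.19 0.64] gap 1.0028243411817048
to target, tool axes [1.17 0.99 0.7 ]
```

View pics/w3.png

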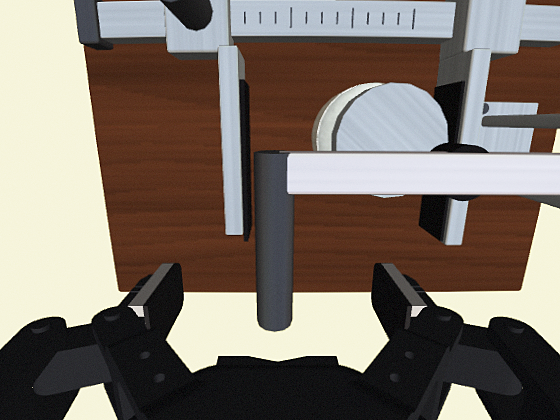

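The bar, at column 275, is centred between the fingers at 180 and 373, so I close on it.

servo_tool([
  {"translation":[0,0,0],"rot":[0,0,0],"hand":-1},
  {"translation":[0,0,0],"rot":[0,0,0],"hand":-1},
  {"translation":[0,0,0],"rot":[0,0,0],"hand":-1},
  {"translation":[0,0,0],"rot":[0,0,0],"hand":-1},
  {"translation":[0,0,0],"rot":[0,0,0],"hand":-1},
  {"translation":[0,0,0],"rot":[0,0,0],"hand":-1},
  {"translation":[0,0,0],"rot":[0,0,0],"hand":-1},
  {"translation":[0,0,0],"rot":[0,0,0],"hand":-1},
], grip_force=20)

```text
time: 4.85
position: [633.8, 34.4, 126.6]
ee_rot: [0.142, 0.99, -0.001, -0.0]
force: [-3.2, -4.0, 5.0]
finger_gap: 0.173
```

servo_tool([
  {"translation":[0,0.0005,-0.0127],"rot":[0,0,0],"hand":-1},
  {"translation":[0,0.0014,-0.0127],"rot":[0,0,0],"hand":-1},
  {"translation":[0,0.0024,-0.0125],"rot":[0,0,0],"hand":-1},
  {"translation":[0,0.0033,-0.0123],"rot":[0,0,0],"hand":-1},
  {"translation":[0,0.0042,-0.0121],"rot":[0,0,0],"hand":-1},
  {"translation":[0,0.0051,-0.0116],"rot":[0,0,0],"hand":-1},
  {"translation":[0,0.006,-0.0113],"rot":[0,0,0],"hand":-1},
  {"translation":[0,0.0068,-0.0108],"rot":[0,0,0],"hand":-1},
])

```text
time: 5.65
position: [641.7, 61.1, 224.2]
ee_rot: [0.143, 0.99, -0.002, -0.0]
force: [-4.0, -10.5, 4.7]
finger_gap: 0.176
```

```bash
python3 - <<'E'
from h import *; from st import st
s,_,p=st(); print(inb(p)); snap('wrist','w4.png')
E
```

```text
t 5.65 [641.66  61.08 224.25] ydir [ 0.28  0.96 -0.  ] z [-0. -0. -1.] F [ -3.99 -10.5    4.7 ] gap 0.17552081349386786
[ 49.2  -14.42 224.25]
```

View pics/w4.png

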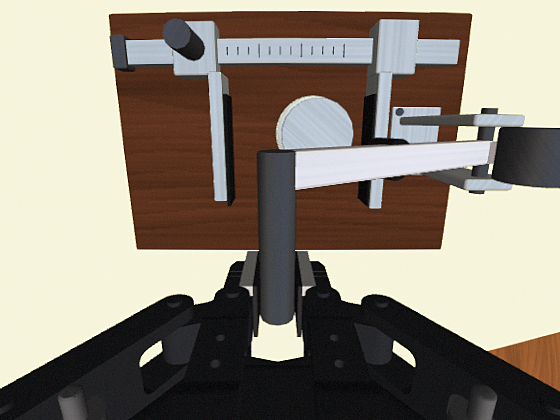

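servo_tool([
  {"translation":[0,0.0066,-0.0102],"rot":[0,0,0],"hand":-1},
  {"translation":[0,0.0083,-0.0097],"rot":[0,0,0],"hand":-1},
  {"translation":[0,0.0091,-0.009],"rot":[0,0,0],"hand":-1},
  {"translation":[0,0.0096,-0.0083],"rot":[0,0,0],"hand":-1},
  {"translation":[0,0.0103,-0.0075],"rot":[0,0,0],"hand":-1},
  {"translation":[0,0.0108,-0.0068],"rot":[0,0,0],"hand":-1},
  {"translation":[0,0.0113,-0.0059],"rot":[0,0,0],"hand":-1},
  {"translation":[0,0.011,-0.005],"rot":[0,0,0],"hand":-1},
])

```text
time: 6.5
position: [664.4, 138.6, 287.8]
ee_rot: [0.142, 0.99, 0.001, 0.002]
force: [1.1, -1.8, 0.5]
finger_gap: 0.177
```

```bash
python3 - <<'E'
from h import *; from st import st
s,_,p=st(); print(inb(p)); snap('wrist','w5.png')
E
```

```text
t 6.5 [664.4  138.55 287.8 ] ydir [0.28 0.96 0.  ] z [ 0.  0. -1.] F [ 1.12 -1.82  0.5 ] gap 0.1767678546121657
[ 49.26  66.33 287.8 ]
```

View pics/w5.png

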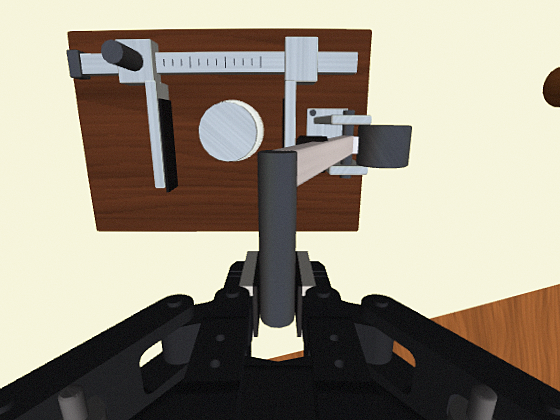

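The hold-down is at about 1.2 rad. I release it and let it settle, then retreat upward.

servo_tool([
  {"translation":[0,0,0],"rot":[0,0,0],"hand":1},
  {"translation":[0,0,0],"rot":[0,0,0],"hand":1},
  {"translation":[0,0,0],"rot":[0,0,0],"hand":1},
  {"translation":[0,0,0],"rot":[0,0,0],"hand":1},
  {"translation":[0,0,0],"rot":[0,0,0],"hand":1},
  {"translation":[0,0,0],"rot":[0,0,0],"hand":1},
])

```text
time: 7.15
position: [663.9, 137.7, 284.5]
ee_rot: [0.142, 0.99, -0.0, -0.0]
force: [0.5, -0.0, -0.6]
finger_gap: 1.002
```

```bash
python3 - <<'E'
from h import *; from st import st
s,_,p=st(); print(inb(p)); snap('wrist','w6.png')
E
```

```text
t 7.15 [663.88 137.74 284.5 ] ydir [ 0.28  0.96 -0.  ] z [-0. -0. -1.] F [ 0.54 -0.02 -0.6 ] gap 1.0016065946986754
[ 48.99  65.41 284.5 ]
```

View pics/w6.png

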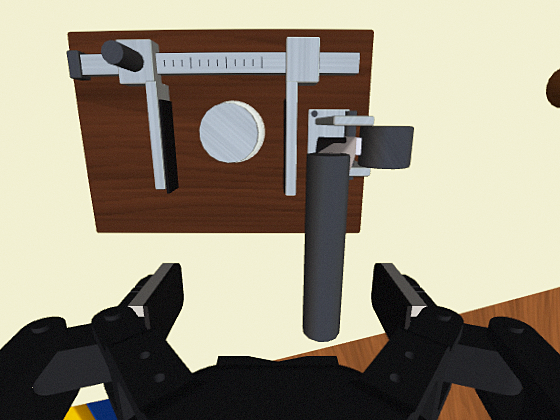

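The bar is resting against its stop at columns 305–350, clear of both fingers. I lift off and go to the knob.

servo_tool([
  {"translation":[0,0,-0.03],"rot":[0,0,0],"hand":1},
  {"translation":[0,0,-0.035],"rot":[0,0,0],"hand":1},
  {"translation":[0.02,-0.03,-0.01],"rot":[0,0,0],"hand":1},
  {"translation":[0.028,-0.032,0],"rot":[0,0,0],"hand":1},
  {"translation":[0.029,-0.032,0.02],"rot":[0,0,0],"hand":1},
  {"translation":[0.029,-0.032,0.03],"rot":[0,0,0],"hand":1},
  {"translation":[0.029,-0.031,0.035],"rot":[0,0,0],"hand":1},
  {"translation":[0,0,0.03],"rot":[0,0,0],"hand":0.2},
])

```text
time: 8.0
position: [491.2, 24.7, 249.0]
ee_rot: [0.144, 0.99, -0.001, -0.0]
force: [1.2, 0.1, -0.5]
finger_gap: 0.857
```

servo_tool([
  {"translation":[0,0,0.03],"rot":[0,0,0],"hand":0.2},
  {"translation":[0,0,0],"rot":[0,0,0],"hand":0.2},
  {"translation":[0,0,0],"rot":[0,0,0],"hand":0.2},
])

```text
time: 8.3
position: [495.7, 28.2, 219.9]
ee_rot: [0.142, 0.99, -0.0, -0.0]
force: [-0.0, -0.1, 0.1]
finger_gap: 0.6
```

```bash
python3 - <<'E'
from h import *; from st import st
s,_,p=st(tow((-86,-92,63))); print(inb(p)); c=imaging.get_calibration('wrist');im=snap('wrist','w7.png')
for b in [(-85,-92,100),(-85,-92,50),(-85,-92,82)]: print(b,proj('wrist',tow(b),c))
for n,z in {'jaw_knob':82,'jaw_face':43,'fixed_face':43,'jar':20}.items():
    print(n,[(round(q['score'],2),np.round(q['xy'],1),inb(atz('wrist',q['xy'],z,c))) for q in models.mark_of('wrist',n)[:1]])
snap('side','s7.png')
E
```

```text
t 8.3 [495.73  28.21 219.91] ydir [ 0.28  0.96 -0.  ] z [-0.  0. -1.] F [-0.02 -0.1   0.05] gap 0.6002547770257559
to target, tool axes [  4.33  -5.04 156.91]
[-81.62 -86.95 219.91]
(-85, -92, 100) [[269.76 202.52]]
(-85, -92, 50) [[270.85 190.47]]
(-85, -92, 82) [[270.19 197.71]]
jaw_knob [(0.83, array([269.6, 194.7]), array([-87.77, -92.52,  82.  ]))]
jaw_face [(0.88, array([302.3, 268.4]), array([  3.21, -58.1 ,  43.  ]))]
fixed_face [(0.8, array([421.8, 264.4]), array([-1.28, 73.14, 43.  ]))]
jar [(0.72, array([367.9, 248.6]), array([-10.67,  19.07,  20.  ]))]
```

View pics/w7.png

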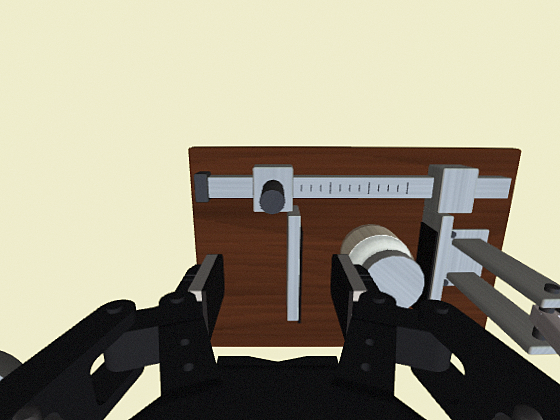

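View pics/s7.png

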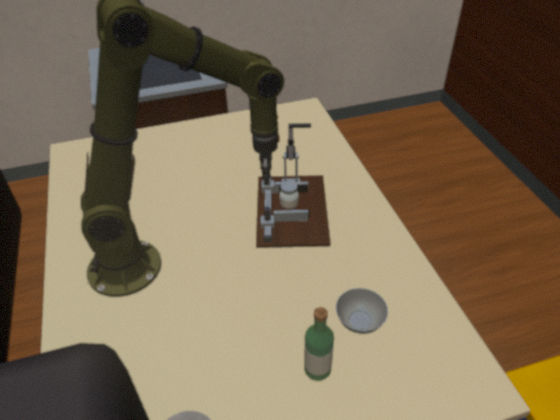

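The hold-down stands open in the side view at (295,140). The knob top is at (272,200), as predicted. I descend around the knob.

servo_tool([
  {"translation":[0.0045,-0.005,0.02],"rot":[0,0,0],"hand":0.2},
  {"translation":[0,0,0.03],"rot":[0,0,0],"hand":0.2},
  {"translation":[0,0,0.03],"rot":[0,0,0],"hand":0.2},
  {"translation":[0,0,0.03],"rot":[0,0,0],"hand":0.2},
  {"translation":[0,0,0.025],"rot":[0,0,0],"hand":0.2},
  {"translation":[0,0,0.02],"rot":[0,0,0],"hand":0.2},
  {"translation":[0,0,0],"rot":[0,0,0],"hand":0.2},
  {"translation":[0,0,0],"rot":[0,0,0],"hand":0.2},
])

```text
time: 9.4
position: [490.1, 24.7, 64.8]
ee_rot: [0.142, 0.99, -0.0, -0.0]
force: [-0.6, 0.1, 0.3]
finger_gap: 0.602
```

```bash
python3 - <<'E'
from h import *; from st import st
s,_,p=st(tow((-86,-92,65))); print(inb(p)); c=imaging.get_calibration('wrist');im=snap('wrist','w8.png')
print(proj('wrist',[tow((-85,-92,100)),tow((-85,-92,82))],c))
E
```

```text
t 9.4 [490.1   24.69  64.8 ] ydir [ 0.28  0.96 -0.  ] z [-0. -0. -1.] F [-0.6   0.12  0.35] gap 0.6017724265566178
to target, tool axes [-0.03 -0.09 -0.2 ]
[-86.03 -91.91  64.8 ]
[[274.03 310.74]
 [274.39 287.55]]
```

View pics/w8.png

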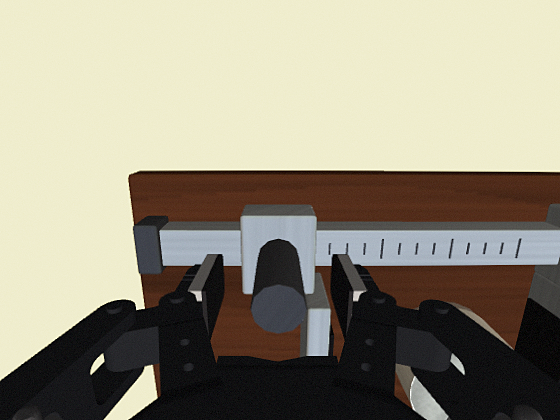

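servo_tool([
  {"translation":[0,0.006,0],"rot":[0,0,0],"hand":0.2},
  {"translation":[0,0.006,0],"rot":[0,0,0],"hand":0.2},
  {"translation":[0,0.003,0],"rot":[0,0,0],"hand":0.2},
  {"translation":[0,0.004,0],"rot":[0,0,0],"hand":0.2},
  {"translation":[0,0.006,0],"rot":[0,0,0],"hand":0.2},
  {"translation":[0,0.006,0],"rot":[0,0,0],"hand":0.2},
  {"translation":[0,0.005,0],"rot":[0,0,0],"hand":0.2},
  {"translation":[0,0,0],"rot":[0,0,0],"hand":0.2},
])

```text
time: 10.25
position: [500.2, 60.2, 64.3]
ee_rot: [0.141, 0.99, 0.0, 0.0]
force: [0.2, -0.7, 0.4]
finger_gap: 0.602
```

```bash
cat > look.py <<'E'
from h import *; from st import st
import sys
s,Rt,p=st(); print(inb(p),'F board y',Rt[:,1]@np.array(s['force']))
if len(sys.argv)>1: snap('wrist',sys.argv[1])
E
python3 look.py w9.png
```

```text
t 10.25 [500.18  60.24  64.32] ydir [0.28 0.96 0.  ] z [ 0.  0. -1.] F [ 0.19 -0.74  0.43] gap 0.6020216363497058
[-86.35 -54.97  64.32] F board y -0.6590408489550725
```

View pics/w9.png

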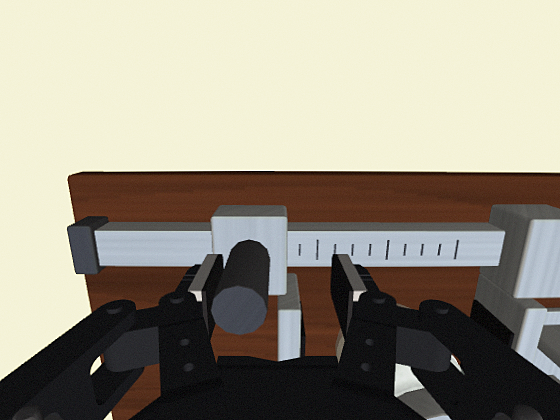

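servo_tool([
  {"translation":[0,0.004,0],"rot":[0,0,0],"hand":0.2},
  {"translation":[0,0.004,0],"rot":[0,0,0],"hand":0.2},
  {"translation":[0,0.004,0],"rot":[0,0,0],"hand":0.2},
  {"translation":[0,0.003,0],"rot":[0,0,0],"hand":0.2},
  {"translation":[0,0.002,0],"rot":[0,0,0],"hand":0.2},
])

```text
time: 10.8
position: [504.5, 75.8, 64.2]
ee_rot: [0.142, 0.99, -0.0, -0.0]
force: [-1.1, -3.8, 1.8]
finger_gap: 0.602
```

```bash
python3 look.py w10.png
```

```text
t 10.8 [504.53  75.77  64.23] ydir [ 0.28  0.96 -0.  ] z [-0. -0. -1.] F [-1.13 -3.76  1.83] gap 0.602204230360338
[-86.53 -38.83  64.23] F board y -3.927646196524643
```

servo_tool([
  {"translation":[0,0.002,0],"rot":[0,0,0],"hand":0.2},
  {"translation":[0,0.002,0],"rot":[0,0,0],"hand":0.2},
])

```text
time: 11.05
position: [505.6, 79.3, 64.2]
ee_rot: [0.142, 0.99, -0.0, -0.0]
force: [-1.1, -4.1, 1.1]
finger_gap: 0.598
```

```bash
python3 look.py w11.png; python3 - <<'E'
import cv2,numpy as np
cv2.imwrite('pics/c11.png',np.hstack([cv2.imread('pics/w10.png')[:, 150:550],cv2.imread('pics/w11.png')[:,150:550]]))
E
```

```text
t 11.05 [505.57  79.27  64.24] ydir [ 0.28  0.96 -0.  ] z [-0. -0. -1.] F [-1.15 -4.1   1.12] gap 0.5977762004048547
[-86.52 -35.18  64.24] F board y -4.254169772295565
```

View pics/c11.png

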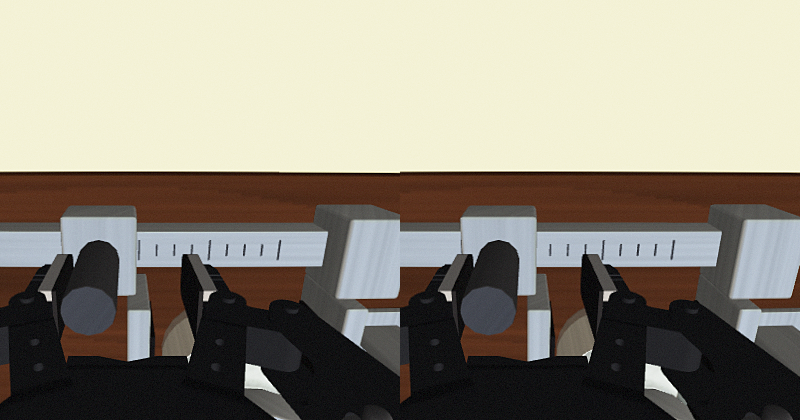

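servo_tool([
  {"translation":[0,0.002,0],"rot":[0,0,0],"hand":0.2},
  {"translation":[0,0.002,0],"rot":[0,0,0],"hand":0.2},
])

```text
time: 11.3
position: [506.7, 83.2, 64.3]
ee_rot: [0.142, 0.99, -0.0, -0.0]
force: [-0.3, -3.1, -0.8]
finger_gap: 0.599
```

servo_tool([
  {"translation":[0,0.0015,0],"rot":[0,0,0],"hand":0.2},
  {"translation":[0,0.0015,0],"rot":[0,0,0],"hand":0.2},
])

```text
time: 11.5
position: [507.4, 85.7, 64.2]
ee_rot: [0.142, 0.99, -0.0, -0.0]
force: [-1.9, -4.8, 1.1]
finger_gap: 0.601
```

```bash
python3 look.py w12.png; python3 - <<'E'
from h import *
im=snap('top','t12.png'); cv2.imwrite('pics/t12c.png',cv2.resize(im[130:260,180:330,::-1],None,fx=4,fy=4,interpolation=2))
E
```

```text
t 11.5 [507.37  85.74  64.25] ydir [ 0.28  0.96 -0.  ] z [-0. -0. -1.] F [-1.89 -4.83  1.11] gap 0.6008169419698937
[-86.61 -28.47  64.25] F board y -5.164514339612002
```

View pics/w12.png

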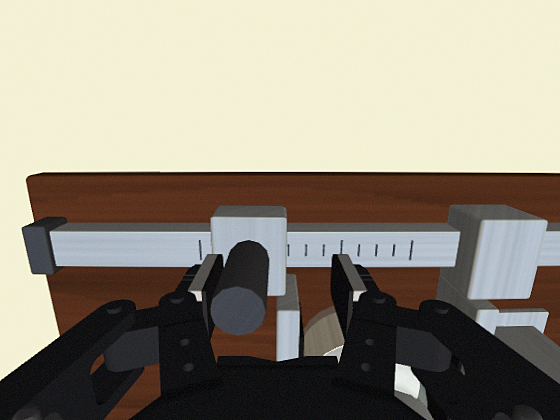

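View pics/t12c.png

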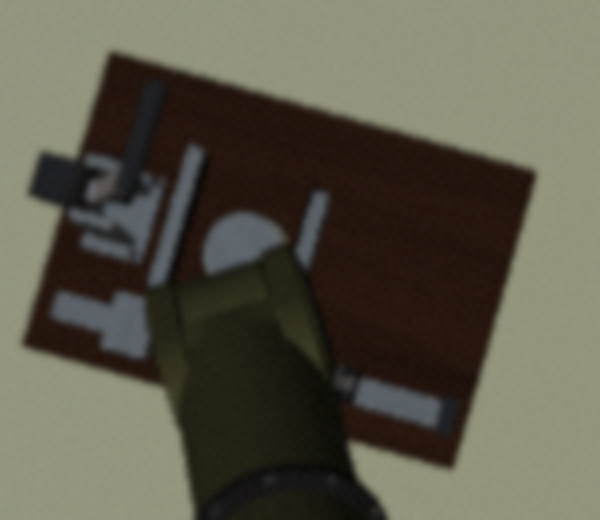

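servo_tool([
  {"translation":[0,0.0015,0],"rot":[0,0,0],"hand":0.2},
  {"translation":[0,0.0015,0],"rot":[0,0,0],"hand":0.2},
  {"translation":[0,0.0015,0],"rot":[0,0,0],"hand":0.2},
])

```text
time: 11.9
position: [508.6, 90.0, 64.3]
ee_rot: [0.142, 0.99, -0.0, -0.0]
force: [-2.1, -5.9, 1.0]
finger_gap: 0.603
```

servo_tool([
  {"translation":[0,0.0015,0],"rot":[0,0,0],"hand":0.2},
  {"translation":[0,0.0015,0],"rot":[0,0,0],"hand":0.2},
])

```text
time: 12.1
position: [509.5, 92.8, 64.2]
ee_rot: [0.142, 0.99, -0.0, -0.0]
force: [-2.2, -5.6, 1.4]
finger_gap: 0.6
```

```bash
python3 look.py w13.png; python3 - <<'E'
from h import *
im=snap('top','t13.png'); cv2.imwrite('pics/t13c.png',cv2.resize(im[130:260,180:330,::-1],None,fx=4,fy=4,interpolation=2))
E
```

```text
t 12.1 [509.47  92.84  64.23] ydir [ 0.28  0.96 -0.  ] z [-0. -0. -1.] F [-2.19 -5.57  1.45] gap 0.5999781425649741
[-86.59 -21.07  64.23] F board y -5.9590795491025705
```

View pics/t13c.png

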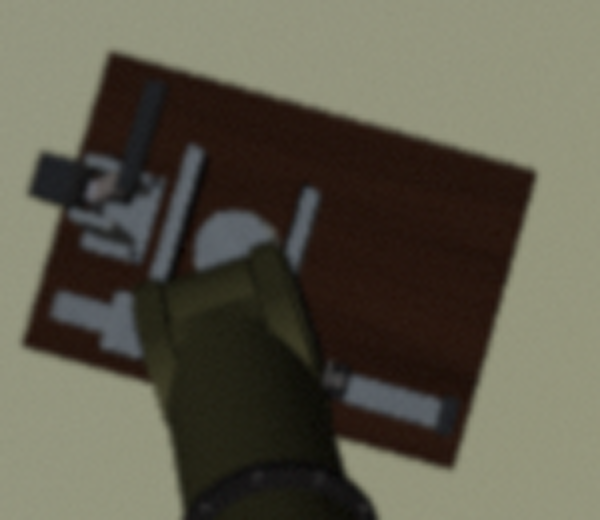

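View pics/w13.png

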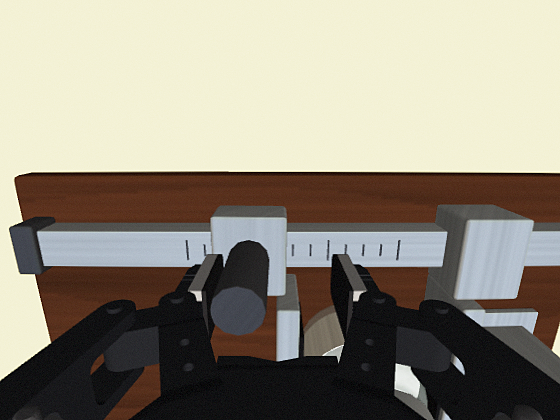

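servo_tool([
  {"translation":[0,0.0015,0],"rot":[0,0,0],"hand":0.2},
  {"translation":[0,0.0015,0],"rot":[0,0,0],"hand":0.2},
])

```text
time: 12.4
position: [510.3, 95.7, 64.2]
ee_rot: [0.142, 0.99, -0.0, -0.0]
force: [-2.2, -4.9, 1.6]
finger_gap: 0.6
```

servo_tool([
  {"translation":[0,0.0015,0],"rot":[0,0,0],"hand":0.2},
  {"translation":[0,0.0015,0],"rot":[0,0,0],"hand":0.2},
])

```text
time: 12.6
position: [511.1, 98.6, 64.2]
ee_rot: [0.142, 0.99, -0.0, -0.0]
force: [-2.2, -6.0, 1.0]
finger_gap: 0.598
```

```bash
python3 look.py w14.png; python3 - <<'E'
from h import *
im=snap('top','t14.png'); cv2.imwrite('pics/t14c.png',cv2.resize(im[130:260,180:330,::-1],None,fx=4,fy=4,interpolation=2))
E
```

```text
t 12.6 [511.12  98.63  64.24] ydir [ 0.28  0.96 -0.  ] z [-0. -0. -1.] F [-2.24 -5.96  1.02] gap 0.5977911641107221
[-86.63 -15.04  64.24] F board y -6.351498962098571
```

View pics/t14c.png

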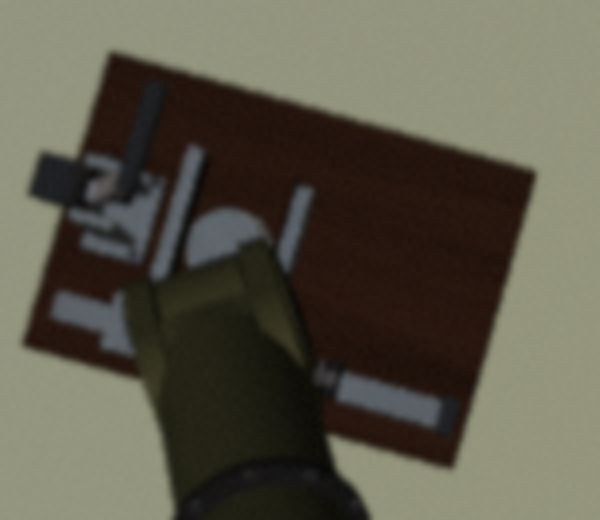

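servo_tool([
  {"translation":[0,0.001,0],"rot":[0,0,0],"hand":0.2},
  {"translation":[0,0.001,0],"rot":[0,0,0],"hand":0.2},
])

```text
time: 12.9
position: [511.7, 100.5, 64.2]
ee_rot: [0.142, 0.99, -0.0, -0.0]
force: [-2.6, -4.7, 1.1]
finger_gap: 0.6
```

servo_tool([
  {"translation":[0,0.001,0],"rot":[0,0,0],"hand":0.2},
  {"translation":[0,0.001,0],"rot":[0,0,0],"hand":0.2},
])

```text
time: 13.1
position: [512.3, 102.5, 64.2]
ee_rot: [0.142, 0.99, -0.0, -0.0]
force: [-2.3, -5.1, 1.0]
finger_gap: 0.601
```

servo_tool([
  {"translation":[0,0.001,0],"rot":[0,0,0],"hand":0.2},
  {"translation":[0,0.001,0],"rot":[0,0,0],"hand":0.2},
])

```text
time: 13.3
position: [512.8, 104.4, 64.3]
ee_rot: [0.142, 0.99, -0.0, -0.0]
force: [-2.6, -4.6, 0.8]
finger_gap: 0.603
```

```bash
python3 look.py w15.png
```

```text
t 13.3 [512.84 104.42  64.27] ydir [ 0.28  0.96 -0.  ] z [-0. -0. -1.] F [-2.6  -4.64  0.78] gap 0.6032269665685693
[-86.6   -9.    64.27] F board y -5.182284320775619
```

servo_tool([
  {"translation":[0,0.001,0],"rot":[0,0,0],"hand":0.2},
  {"translation":[0,0.001,0],"rot":[0,0,0],"hand":0.2},
])

```text
time: 13.55
position: [513.4, 106.3, 64.3]
ee_rot: [0.142, 0.99, -0.0, -0.0]
force: [-3.0, -5.9, 0.6]
finger_gap: 0.598
```

servo_tool([
  {"translation":[0,0.001,0],"rot":[0,0,0],"hand":0.2},
  {"translation":[0,0.001,0],"rot":[0,0,0],"hand":0.2},
])

```text
time: 13.75
position: [513.6, 107.6, 64.2]
ee_rot: [0.142, 0.99, -0.001, -0.001]
force: [-3.4, -7.2, 2.8]
finger_gap: 0.594
```

```bash
python3 look.py w16.png
```

```text
t 13.75 [513.56 107.61  64.19] ydir [ 0.28  0.96 -0.  ] z [-0. -0. -1.] F [-3.38 -7.19  2.83] gap 0.5942571843723559
[-86.81  -5.74  64.19] F board y -7.855034351011776
```

View pics/w16.png

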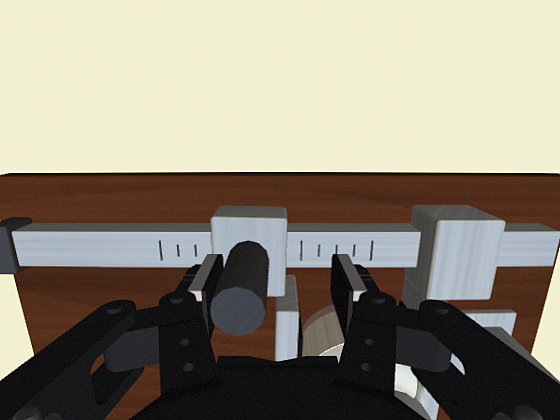

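servo_tool([
  {"translation":[0,0.001,0],"rot":[0,0,0],"hand":0.2},
  {"translation":[0,0.0005,0],"rot":[0,0,0],"hand":0.2},
  {"translation":[0,0,0],"rot":[0,0,0],"hand":0.2},
])

```text
time: 14.1
position: [513.7, 108.5, 64.2]
ee_rot: [0.142, 0.99, -0.001, -0.001]
force: [-4.3, -8.3, 2.9]
finger_gap: 0.601
```

```bash
python3 look.py w17.png
```

```text
t 14.1 [513.69 108.47  64.18] ydir [ 0.28  0.96 -0.  ] z [-0. -0. -1.] F [-4.26 -8.27  2.92] gap 0.6012906605590909
[-86.92  -4.88  64.18] F board y -9.14411325248799
```

The force has climbed steadily to about 9 N: roughly 4 N of sliding friction and 5 N on the jar. I let it dwell, back the pad off to mid-gap, then go straight up.

servo_tool([
  {"translation":[0,0,0],"rot":[0,0,0],"hand":0.2},
  {"translation":[0,0,0],"rot":[0,0,0],"hand":0.2},
  {"translation":[0,-0.002,0],"rot":[0,0,0],"hand":0.2},
  {"translation":[0,-0.004,0],"rot":[0,0,0],"hand":0.2},
  {"translation":[0,-0.004,0],"rot":[0,0,0],"hand":0.2},
  {"translation":[0,-0.004,0],"rot":[0,0,0],"hand":0.2},
  {"translation":[0,0,0],"rot":[0,0,0],"hand":0.2},
])

```text
time: 14.85
position: [510.9, 96.2, 64.4]
ee_rot: [0.142, 0.99, 0.0, 0.0]
force: [0.6, -0.9, -0.2]
finger_gap: 0.601
```

```bash
python3 look.py w18.png
```

```text
t 14.85 [510.88  96.22  64.44] ydir [0.28 0.96 0.  ] z [ 0.  0. -1.] F [ 0.55 -0.93 -0.2 ] gap 0.6010163008372078
[-86.18 -17.42  64.44] F board y -0.7398108646779288
```

View pics/w18.png

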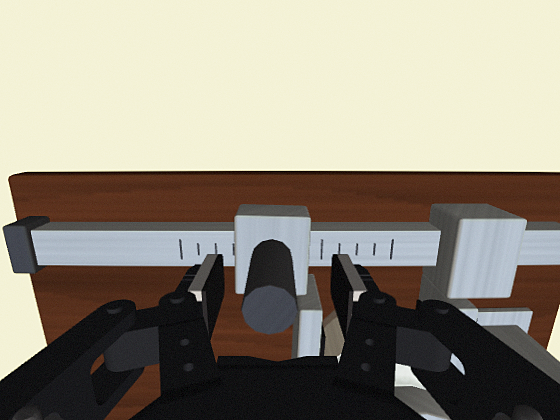

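servo_tool([
  {"translation":[0,-0.002,-0.02],"rot":[0,0,0],"hand":0.2},
  {"translation":[0,0,-0.03],"rot":[0,0,0],"hand":0.2},
  {"translation":[0,0,-0.04],"rot":[0,0,0],"hand":0.2},
  {"translation":[0,0,-0.04],"rot":[0,0,0],"hand":0.2},
  {"translation":[0,0,-0.04],"rot":[0,0,0],"hand":0.2},
  {"translation":[0,-0.02,-0.03],"rot":[0,0,0],"hand":0.2},
  {"translation":[-0.04,-0.01,-0.02],"rot":[0,0,0],"hand":0.5},
  {"translation":[0,0,0],"rot":[0,0,0],"hand":0.5},
])

```text
time: 15.7
position: [544.6, 51.5, 287.5]
ee_rot: [0.144, 0.99, 0.0, 0.004]
force: [0.2, -0.2, -0.2]
finger_gap: 0.75
```

servo_tool([
  {"translation":[0,0,0],"rot":[0,0,0],"hand":0.5},
  {"translation":[0,0,0],"rot":[0,0,0],"hand":0.5},
])

```text
time: 15.9
position: [539.4, 55.4, 283.6]
ee_rot: [0.141, 0.99, 0.0, -0.001]
force: [-1.2, 0.1, 0.4]
finger_gap: 0.75
```

```bash
python3 - <<'E'
from h import *; from st import st
st()
c=imaging.get_calibration('wrist');im=snap('wrist','w19.png')
for b in [(-85,-21,100),(0,75,65),(0,9,65)]: print(b,proj('wrist',tow(b),c))
for n,z in {'jaw_knob':82,'jaw_face':43,'fixed_face':43,'jar':20}.items():
    print(n,[(round(q['score'],2),np.round(q['xy'],1),inb(atz('wrist',q['xy'],z,c))) for q in models.mark_of('wrist',n)[:1]])
snap('side','s19.png')
E
```

```text
t 15.9 [539.44  55.37 283.57] ydir [ 0.28  0.96 -0.  ] z [-0.  0. -1.] F [-1.23  0.07  0.4 ] gap 0.7502782025985293
(-85, -21, 100) [[303.34 154.66]]
(0, 75, 65) [[379.87 224.43]]
(0, 9, 65) [[324.56 224.36]]
jaw_knob []
jaw_face [(0.65, array([320. , 217.8]), array([-1.58,  6.37, 43.  ]))]
fixed_face [(0.78, array([373.9, 219.2]), array([ 0.14, 74.3 , 43.  ]))]
jar [(0.9, array([344.2, 205.3]), array([-11.93,  40.79,  20.  ]))]
```

View pics/w19.png

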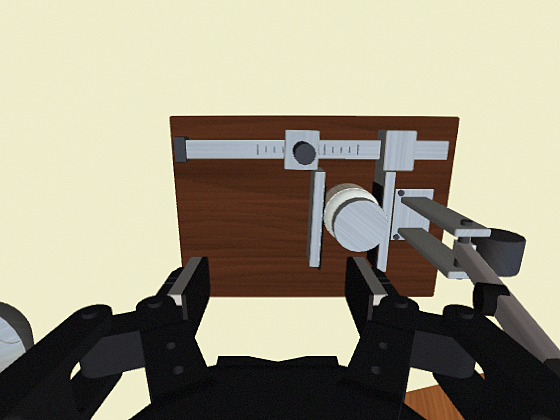

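View pics/s19.png

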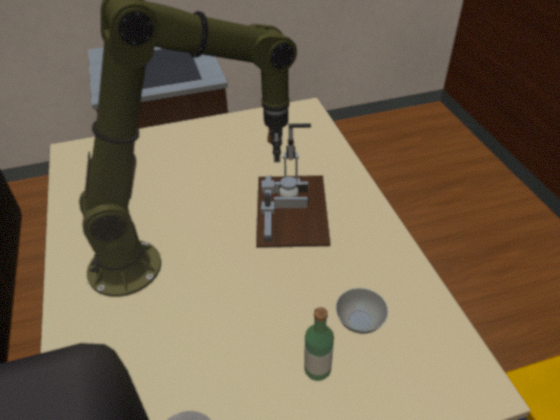

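```bash
python3 - <<'E'
from h import *
im=cv2.imread('pics/w19.png'); cv2.imwrite('pics/w19z.png',cv2.resize(im[150:290,290:430],None,fx=4,fy=4,interpolation=2))
g=cv2.cvtColor(im,cv2.COLOR_BGR2GRAY).astype(float)
c=imaging.get_calibration('wrist')
for sgn,c0,nm in [(1,300,'slidL'),(-1,388,'fixR')]:
    pts=[]
    for r in range(185,258,3):
        row=cv2.GaussianBlur(g[r:r+1],(3,1),0)[0]
        d=np.diff(row)
        lo,hi=(303,318) if nm=='slidL' else (381,397)
        k=lo+int(np.argmax(sgn*d[lo:hi])); y0,y1,y2=sgn*d[k-1],sgn*d[k],sgn*d[k+1]
        off=0.5*(y0-y2)/(y0-2*y1+y2+1e-9); pts.append(inb(atz('wrist',(k+.5+np.clip(off,-1,1),r),65,c))[:2])
    p=np.array(pts); 
    for _ in range(3):
        f=np.polyfit(p[:,0],p[:,1],1); e=abs(p[:,1]-np.polyval(f,p[:,0])); p=p[e<=max(1,2*np.median(e))]
    print(nm,'slope',f[0],'y@0',f[1],len(p))
E
```

```text
slidL slope -0.027560287494372577 y@0 -6.515900180466646 25
fixR slope 0.0030371864303822675 y@0 87.0945089694067 24
```

View pics/w19z.png

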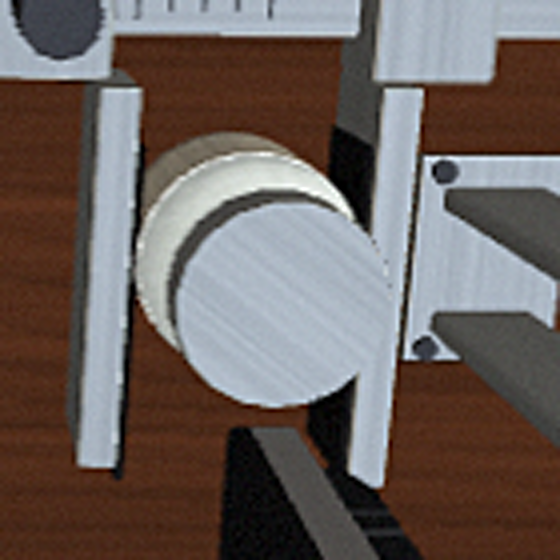

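The sliding wall is tilted about 0.03 rad relative to the fixed wall. That matches a residual load of about 4 N and is well inside 0.06. I hand in.

```bash
python3 -c "
from bench import arm; print(arm.hand_in())"
```

```text
the job is handed in; nothing more can be done
None
```

The job is handed in at about 16 s of the allowed 58 s: the hold-down rests open and the jar is snug between both jaws. No verdict was reported, so the evidence below is from my own checks.

- **Hold-down:** I gripped the handle bar, carried it up its arc to about 1.2 rad and let go. It moved on to its stop by itself, and the wrist and side pictures show it still open after I moved away.
- **Jaw:** I pushed the knob with one finger pad, first against about 4 N of sliding friction, then about 6 N with the jar moving. I stopped at about 9 N, which puts about 5 N on the jar, then backed off and lifted clear.
- **Last checks:**
  - The jar stands with its centre about 34 mm from the fixed face. Its radius is 33 mm, so it touches.
  - The sliding wall measures about 0.03 rad off the fixed one, which suggests about 4 N still pressing on the jar. The limit is 0.06 rad.
  - The bottle and bowl look unmoved in the last side picture. The mill is hidden behind the arm there, but the arm went nowhere near it after the first sweep, which passed well above it.
- **Disagreement:** The description gives an opening of about 84 mm when both jaws touch the jar. I measured about 66–68 mm, which matches the jar's 66 mm diameter, so I went by force and the pictures.

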